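# Half-open the octagonal stone case

## Task

Two wooden cases of cut inlay stones stand on the marble bench. Take the octagonal one by the tongue on its lid and raise the lid until it stands open at about 60 degrees from closed, as a screen against the grinding dust, and leave it standing there by itself. Leave the rectangular case shut.

Things in the scene. Friction and masses are not known exactly. Their poses are not given: they have to be found in the camera images.
- octo_lid_grip (a point): Grip point on the octagonal case's lid: a wooden tongue 14 mm wide (along the hinge), 12 thick, sticks out 52 mm from the middle of the lid's front flat, opposite the hinge, in the lid's plane. Point at mid width and thickness, 33 mm out from the lid, 19 mm from the tip; 65.5 mm above the bench when shut. Axes turn with the lid: x to the hinge, y along it, z out of the top. Free space around.
- octo_lid_hinge (a point): Middle of the octagonal case's brass hinge, on its level axis (y), 65.5 mm above the bench, at the lid's far flat. The grip point circles this axis at a radius of 233 mm, level with it when shut. The wooden case is fixed to the bench, 200 mm across flats, 60 mm high, its lid 10 mm thick with a green marble inlay on top.
- octo_lid (a joint): Angle of the octagonal case's lid in rad: 0 shut, growing as the tongue rises and swings back over towards the hinge, 1.57 upright, stop at 1.9. Starts shut or up to 17 degrees ajar. Lid mass about 0.4 kg; the hinge is stiff (friction 0.8 N m): lifting takes about 5 N at the tongue, and the lid stays where it is left.
- rect_lid (a joint): Lid angle of the other case in rad, 0 shut (its start). That case is a rectangle 150 mm deep, 200 wide, 60 high, of the same wood with a rectangular green inlay, the same kind of tongue and the same stiff hinge. It stands beside the octagonal one, on either side. Leave it shut.

How it is judged:
At the end, for the whole second after the job is handed in: The octagonal case's lid stands still by itself between 48 and 72 degrees from closed (60 +- 12 degrees); the rectangular case's lid is shut (within 7 degrees) (value of joint octo_lid between 0.838 and 1.257 rad and velocity of joint octo_lid between -0.05 and 0.05 rad/s and value of joint rect_lid below 0.12 rad); the robot touches nothing.
It fails at once if the rectangular case's lid is lifted by more than 7 degrees (value of joint rect_lid above 0.12 rad).
It also fails if it takes over 35 s, if anything falls off the work surface, if the arm or the gripper's body presses on something with over 40 N, if the wrist force passes 120 N, or if a joint passes its speed limit or range.

## Robot

A 6-joint arm with a two-finger parallel gripper is mounted at the origin on the work surface. World frame = base frame: x ahead of the robot, y to its left, z up, the work surface at z = 0. Lengths are in m, angles in rad, forces in N, time in s.
With the tool pointing down it reaches from about 0.375 to 0.925 m from the base axis. Payload 5.7 kg.
Tool frame: the origin (TCP) lies midway between the tips of the shut fingers; the grasp point (between the pads) lies 19 mm behind it; z points along the fingers, y is the line along which they close (so a half turn about z gives the same grasp; the last joint's range is limited). The gripper opens to 88 mm and grips with 3 to 60 N. Pads are 20 mm wide; open, the fingers measure 115 mm over their backs; the gripper's body (75 mm by 178 mm) begins 61 mm behind the grasp point.
Start: joints at [-1.283, 0.359, 1.51, -0, 1.272, -0.115], TCP at [0.235, -0.552, 0.19] pointing down, gripper open.
Joint ranges: [-2.97, 2.97], [-1.01, 2.36], [0.21, 2.38], [-0.96, 4.11], [0.2, 2.71], [-2.98, 2.98]. Speed limits (rad/s): [2.39, 2.39, 3.14, 3.14, 3.14, 3.14].

## Interface

Orientations are given as a unit quaternion [x, y, z, w].
In Python, from bench import move_ptp, servo_line, goto_joints, move_gripper, sleep, inverse_kinematics, capture, PlanningError, close_job, spot_in, silhouettes, current_clock, current_joint_pos, current_qvel, current_joint_torque, current_position, current_orientation, current_force, current_torque, current_finger_gap, current_grip_force gives the robot as it stands. Calls block until the motion is done:
- move_ptp(position, orientation): joint-space move of the TCP to a pose.
- servo_line(position, orientation=None, rate=0.15, contact_N=None): straight line of the TCP; orientation=None keeps the orientation; rate is the mean speed in m/s. With contact_N (N) it stops when the force on the tool has changed by that much, and returns True; else False.
- goto_joints(angles): joint-space move.
- move_gripper(opening): finger opening in m; the grip force is fixed at half the most; returns when the fingers have stopped.
- sleep(seconds).
- inverse_kinematics(position, orientation): joint angles nearest the present ones, or None.
- capture(name): name is "scene" or "top" or "wrist"; returns a dict with "image" (420x560x3 uint8, blue, green, red), "range_z" (420x560 float32, m along the optical axis (not along the pixel's ray), 0 where there is no reading), "intrinsics" (3x3 intrinsics, pixels), "k1" (the pictures are not rectified: a ray, as slopes to the right and down, at radius r is drawn at 1 + k1 r^2 times it, then the intrinsics apply), "R" (3x3) and "t" (3): a world point X has camera coordinates R X + t. Camera axes: x right, y down, z forward; pixel columns grow to the right and rows downward; lengths in m; the calibration is good to about 2 mm. A picture is of the moment at which its call begins.
A pose or a line that the arm cannot do raises PlanningError and nothing moves.
- close_job(): hands the job in; it is judged then, once.
Trained networks look in the newest picture that a camera, given by its name, has taken for a name from the list of things; names that differ only in an ending like _2 or _b are one class to them, and where a whole thing is asked for, a point or a joint stands for the part that bears it (a point fixed in the world has none). Each returns a list of dicts, best first, with "conf" (0 to 1); they miss things now and then, are a little off and sometimes report something else, mostly with a low value. They report only what shows in the picture. A call takes as long as a camera call.
- spot_in(camera, query): "xy" ([column, row] in pixels, amid what is visible of it).
- silhouettes(camera, query): "region" (420x560 bool, what is visible of it) and "xy" ([column, row] in pixels, amid what is visible of it).
Readings, each from a call of its own:
- current_clock(): time.
- current_joint_pos(): joint angles.
- current_qvel(): joint speeds.
- current_joint_torque(): joint torques, N m.
- current_position(): TCP position.
- current_orientation(): TCP orientation.
- current_force(): force on the tool from outside, world axes, zero at the start.
- current_torque(): the same for the moment, N m.
- current_finger_gap(): finger opening in m.
- current_grip_force(): force on a finger pad.
Only numpy, scipy, OpenCV 4.12 (cv2) and the standard library are available. Lean on these libraries where they do the work, as an engineer would, in place of code of your own. Each camera call takes 0.05 s, during which the arm holds its last target. There are 200 camera calls.

## Working session

There is one attempt and no reset: what is moved stays moved. The work goes in short steps, each a Python script; the robot and the scene stay as the last script left them, time stands still between calls to the robot, and variables do not carry over. Pictures are saved under pics/ and viewed, at most 10 in all, crops included, and the job is handed in when it is done.

```bash
mkdir -p pics
cat > h.py <<'E'
import numpy as np, cv2
from bench import *
def pts(c,mask):
    v,u=np.nonzero(mask&(c["range_z"]>0)); K=c["intrinsics"]
    p=np.stack([(u-K[0,2])/K[0,0],(v-K[1,2])/K[1,1]],1)
    q=p.copy()
    for _ in range(10): q=p/(1+c["k1"]*(q**2).sum(1,keepdims=True))
    z=c["range_z"][v,u][:,None]
    return (np.hstack([q*z,z])-c["t"])@c["R"]   # R^T(x-t)
E
python3 - <<'E'
from h import *
ims=[]
for n in ("scene","top"):
    c=capture(n); im=c["image"].copy()
    for q,col in (("octo_lid_grip",(0,0,255)),("octo_lid_hinge",(255,0,0)),("rect_lid",(0,255,255))):
        for d in spot_in(n,q)[:2]:
            print(n,q,d["conf"],d["xy"]); cv2.circle(im,tuple(int(x) for x in d["xy"]),5,col,1)
    for d in silhouettes(n,"octo_lid")[:2]:
        P=pts(c,d["region"]); print("sil",d["conf"],d["xy"],d["region"].sum(),P.min(0),P.max(0),np.median(P,0))
    cv2.imwrite(f"pics/{n}.png",im)
    np.savez(n,**{k:c[k] for k in c})
print(current_clock(),current_orientation())
E
```

```text
scene octo_lid_grip 0.67 [238.5, 190.1]
scene rect_lid 0.63 [356.3, 322.8]
sil 0.82 [236.4, 192.1] 5864 [ 0.36003807 -0.44437021  0.00054792] [ 0.68179358 -0.08766814  0.13180313] [ 0.58357473 -0.17871438  0.09447713]
top octo_lid_grip 0.96 [377.0, 223.0]
top octo_lid_hinge 0.62 [378.8, 221.7]
top rect_lid 0.68 [172.8, 228.9]
top rect_lid 0.19 [380.1, 221.7]
sil 0.59 [379.9, 218.7] 10718 [ 0.43075664 -0.29046858 -0.0023185 ] [ 0.69623915 -0.0893112   0.13137465] [ 0.57126849 -0.18890304  0.09579797]
0.5 [ 9.79785703e-01  2.00049917e-01 -2.52658958e-05 -7.40588742e-05]
```

View pics/scene.png

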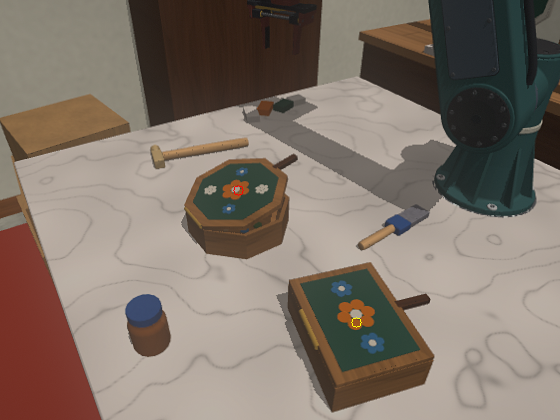

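View pics/top.png

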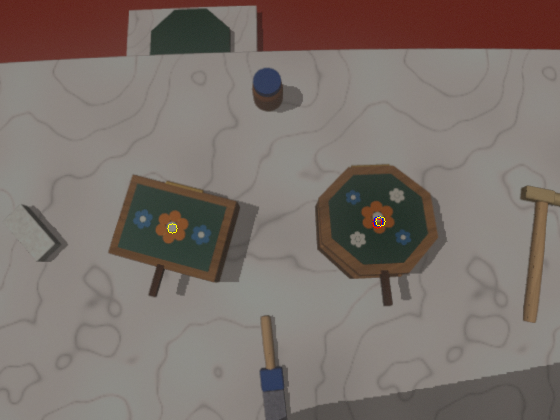

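The scene shows the octagonal case on the robot's right (top picture: centre about (377,222), tongue tip about (387,305)), its lid ajar. The rectangular case is on the left at (173,229), shut. Both tongues face the robot.

Run:
```python
from h import *
from scipy.optimize import least_squares
c=dict(np.load("top.npz"))
U=np.arange(560)[None,:]+np.zeros((420,1)); V=np.arange(420)[:,None]+np.zeros((1,560))
lid=pts(c,np.hypot(U-378,V-222)<40)
m=np.median(lid,0); 
for _ in range(5):
    A=np.c_[lid[:,:2],np.ones(len(lid))]; s=np.linalg.lstsq(A,lid[:,2],rcond=None)[0]
    r=lid[:,2]-A@s; lid=lid[abs(r)<max(.004,2*r.std())]
n=np.array([-s[0],-s[1],1]);n/=np.linalg.norm(n)
print("normal",n,"tilt",np.degrees(np.arccos(n[2])),"res",r.std(), "downhill->hinge yaw",np.degrees(np.arctan2(n[1],n[0])))
T=pts(c,(U>378)&(U<396)&(V>262)&(V<310)); 
h=(T-np.array([0,0,s[2]]))@n
T=T[abs(h)<.006]; 
# tongue points by distance from lid centre; print along x
L=pts(c,(U>300)&(U<450)&(V>150)&(V<320)); h=(L-np.array([0,0,s[2]]))@n; L=L[abs(h)<.005]
print("lid ext",L.min(0),L.max(0))
for a in np.arange(.42,.50,.005):
    b=T[(T[:,0]>=a)&(T[:,0]<a+.005)]
    if len(b): print(round(a,3),len(b),b.mean(0).round(4),b[:,1].min().round(4),b[:,1].max().round(4))
# hinge side
for a in np.arange(.64,.71,.005):
    b=L[(L[:,0]>=a)&(L[:,0]<a+.005)]
    if len(b): print(round(a,3),len(b),b.mean(0).round(4),b[:,1].min().round(4),b[:,1].max().round(4))
```

```text
normal [0.22919241 0.00285135 0.97337696] tilt 13.250574341283228 res 0.0012818425060209411 downhill->hinge yaw 0.7127725565814876
lid ext [ 0.43277178 -0.29046858  0.06594374] [ 0.68002935 -0.0893112   0.13137465]
0.43 19 [ 0.4338 -0.1913  0.1278] -0.1985 -0.1854
0.435 29 [ 0.4377 -0.1917  0.1273] -0.1997 -0.1852
0.44 27 [ 0.4425 -0.1918  0.1258] -0.1986 -0.1855
0.445 27 [ 0.4472 -0.1918  0.1246] -0.1991 -0.1854
0.45 28 [ 0.4521 -0.1914  0.1235] -0.1987 -0.1851
0.455 30 [ 0.4572 -0.1918  0.122 ] -0.1991 -0.1846
0.46 33 [ 0.4626 -0.1905  0.1211] -0.1974 -0.1843
0.465 29 [ 0.468  -0.1909  0.1193] -0.1983 -0.184
0.47 28 [ 0.473  -0.1905  0.1186] -0.1981 -0.1842
0.475 27 [ 0.4779 -0.1907  0.1172] -0.1977 -0.1843
0.48 44 [ 0.483  -0.195   0.1161] -0.2102 -0.1826
0.485 51 [ 0.4876 -0.1969  0.1146] -0.2108 -0.1833
0.49 51 [ 0.4926 -0.1975  0.1133] -0.2114 -0.1842
0.495 50 [ 0.4976 -0.198   0.1123] -0.2119 -0.1841
0.64 219 [ 0.6424 -0.1871  0.0783] -0.2672 -0.1126
0.645 211 [ 0.6475 -0.1915  0.0771] -0.2628 -0.1181
0.65 182 [ 0.6525 -0.1867  0.0759] -0.2562 -0.1221
0.655 165 [ 0.6574 -0.1902  0.0746] -0.2533 -0.1275
0.66 148 [ 0.6624 -0.1888  0.0728] -0.2466 -0.1336
0.665 147 [ 0.6674 -0.1891  0.0715] -0.2417 -0.1357
0.67 122 [ 0.6725 -0.1857  0.0702] -0.2355 -0.1419
0.675 78 [ 0.677  -0.1921  0.0685] -0.2304 -0.1459
0.68 1 [ 0.68   -0.22    0.0668] -0.22 -0.22
```

```bash
cat >> h.py <<'E'
from scipy.spatial.transform import Rotation as Ro
PSI=np.radians(0.7); H=np.array([0.677,-0.189,0.0655])
f=np.array([np.cos(PSI),np.sin(PSI),0]); up=np.array([0,0,1.]); left=np.cross(up,f)
def pose(th,beta,sgn,back=0,r=.233):
    th,b=np.radians([th,beta]); a=th+b
    g=H-r*(np.cos(th)*f-np.sin(th)*up)
    z=np.cos(a)*f-np.sin(a)*up; y=sgn*left; x=np.cross(y,z)
    return g+(.019-back)*z, Ro.from_matrix(np.c_[x,y,z]).as_quat()
E
python3 - <<'E'
from h import *
for beta in (20,35,50,60,70):
  for s in (1,-1):
    q=[inverse_kinematics(*pose(t,beta,s,b)) for t,b in ((13.25,.1),(13.25,0),(30,0),(45,0),(60,0),(60,.1))]
    print(beta,s,[None if k is None else np.round(k,2).tolist() for k in q] if all(k is not None for k in q) else [k is not None for k in q])
E
```

```text
20 1 [False, False, True, True, True, True]
20 -1 [False, False, True, True, True, True]
35 1 [True, False, True, True, True, True]
35 -1 [True, False, True, True, True, True]
50 1 [True, False, True, True, True, True]
50 -1 [[-0.94, -0.04, 2.14, 0.52, 0.83, 0.3], [-0.83, 0.19, 2.21, 0.72, 0.53, 0.15], [-0.6, 0.18, 1.86, 0.12, 0.96, 0.9], [-0.45, 0.31, 1.53, -0.04, 1.38, 1.11], [-0.36, 0.51, 1.17, -0.13, 1.78, 1.19], [-0.34, 0.53, 0.93, -0.13, 2.01, 1.18]]
60 1 [[-0.75, 0.02, 1.99, 0.25, 0.94, -2.46], [-0.7, 0.21, 2.07, 0.31, 0.66, -2.51], [-0.52, 0.26, 1.73, 0.0, 1.15, -2.1], [-0.41, 0.41, 1.4, -0.11, 1.57, -1.98], [-0.33, 0.62, 1.04, -0.18, 1.97, -1.94], [-0.31, 0.67, 0.75, -0.2, 2.21, -1.97]]
60 -1 [[-0.75, 0.02, 1.99, 0.25, 0.94, 0.68], [-0.7, 0.21, 2.07, 0.31, 0.66, 0.63], [-0.52, 0.26, 1.73, 0.0, 1.15, 1.04], [-0.41, 0.41, 1.4, -0.11, 1.57, 1.16], [-0.33, 0.62, 1.04, -0.18, 1.97, 1.2], [-0.31, 0.67, 0.75, -0.2, 2.21, 1.17]]
70 1 [[-0.61, 0.11, 1.83, 0.08, 1.1, -2.23], [-0.6, 0.26, 1.94, 0.09, 0.85, -2.24], [-0.46, 0.36, 1.6, -0.08, 1.34, -2.02], [-0.37, 0.52, 1.28, -0.16, 1.75, -1.95], [-0.31, 0.74, 0.92, -0.24, 2.14, -1.95], [-0.29, 0.83, 0.57, -0.28, 2.4, -2.01]]
70 -1 [[-0.61, 0.11, 1.83, 0.08, 1.1, 0.91], [-0.6, 0.26, 1.94, 0.09, 0.85, 0.9], [-0.46, 0.36, 1.6, -0.08, 1.34, 1.13], [-0.37, 0.52, 1.28, -0.16, 1.75, 1.19], [-0.31, 0.74, 0.92, -0.24, 2.14, 1.19], [-0.29, 0.83, 0.57, -0.28, 2.4, 1.13]]
```

Run:
```python
from h import *
B=65
p=current_position(); servo_line(np.array(p)+[0,0,.08],rate=.2)
move_ptp(*pose(13.25,B,-1,.1))
c=capture("wrist"); cv2.imwrite("pics/w1.png",c["image"])
print(spot_in("wrist","octo_lid_grip")[:2],current_clock(),current_position(),current_force())
```

```text
[{'xy': [283.3, 76.6], 'conf': 0.74}] 2.675 [ 0.43407324 -0.19306902  0.19840011] [ 0.99941418 -0.08538496 -0.4164328 ]
```

View pics/w1.png

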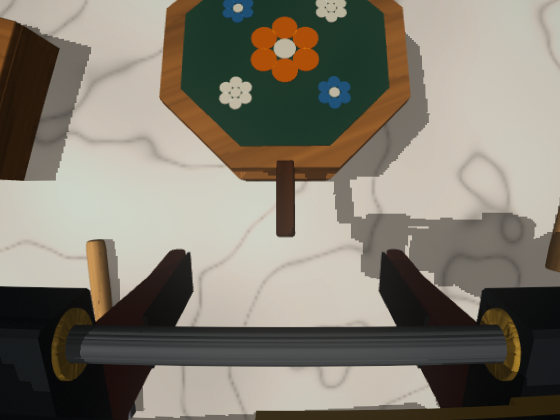

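The tongue (columns 277–294, tip at row 236) is centred between the fingers (columns 190 and 380) and parallel to the approach plane, so I'll go in and grip.

Run:
```python
from h import *
B=65
print(servo_line(*pose(13.25,B,-1,0),rate=.08,contact_N=8))
move_gripper(0.0)
print(current_finger_gap(),current_grip_force(),current_force(),current_clock())
if .011<current_finger_gap()<.017:
    for t in (16,20,26,32,38,44,50,56,60):
        servo_line(*pose(t,B,-1,0),rate=.08)
        F=np.array(current_force()); print(t,F.round(1),round(current_finger_gap(),4),round(current_clock(),2))
        if np.linalg.norm(F)>45: print("stop");break
    for n in ("scene","top"):
        c=capture(n); np.savez(n+"2",**c); cv2.imwrite(f"pics/{n}2.png",c["image"])
```

```text
False
0.0007656567593743078 0.0 [-0.4474875  -0.20534112 -0.17671692] 5.4167
```

Run:
```python
from h import *
print(current_position(),pose(13.25,65,-1,0)[0])
c=capture("wrist"); d=capture("scene")
print([silhouettes("scene","octo_lid")[0][k] for k in("conf","xy")])
cv2.imwrite("pics/w2.png",c["image"]); cv2.imwrite("pics/s2.png",cv2.resize(d["image"][100:300,130:350],None,fx=2.5,fy=2.5))
t=capture("top");np.savez("top2",**t)
m=np.zeros((420,560),bool);m[190:230,350:410]=1
P=pts(t,m);s=np.linalg.lstsq(np.c_[P[:,:2],np.ones(len(P))],P[:,2],rcond=None)[0];print(s,np.degrees(np.arctan(np.hypot(*s[:2]))))
```

```text
[ 0.45408022 -0.19173285  0.10029481] [ 0.45408846 -0.19172351  0.10030183]
[0.68, [236.4, 193.6]]
[-0.24063831 -0.00196407  0.23331907] 13.530743124570774
```

View pics/w2.png

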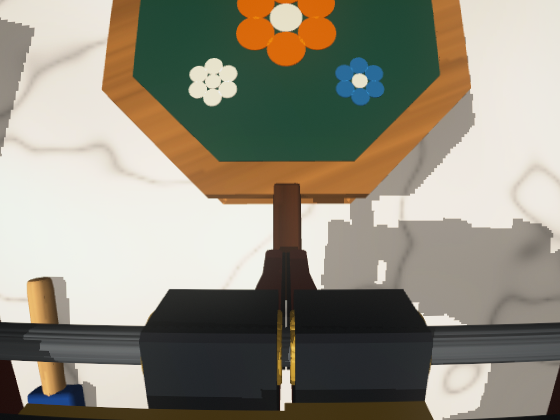

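View pics/s2.png

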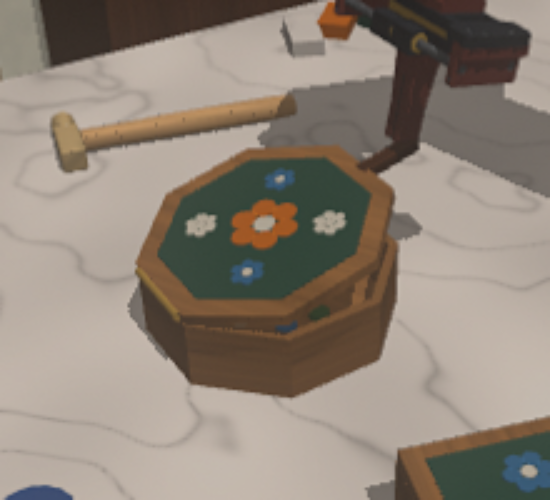

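Run:
```python
from h import *
w=capture("wrist")
U=np.arange(560)[None,:]+np.zeros((420,1)); V=np.arange(420)[:,None]+np.zeros((1,560))
for r in range(170,300,8):
    P=pts(w,(V==r)&(abs(U-286)<8)); print(r,np.median(P,0).round(4) if len(P) else None)
m=pts(w,(abs(U-285)<100)&(V<155)); s=np.linalg.lstsq(np.c_[m[:,:2],np.ones(len(m))],m[:,2],rcond=None)[0]; print("wrist plane",s)
t=dict(np.load("top2.npz")); cv2.imwrite("pics/t2.png",cv2.resize(t["image"][200:350,310:460],None,fx=4,fy=4))
```

```text
170 [ 0.4959 -0.192   0.1142]
178 [ 0.4918 -0.192   0.1152]
186 [ 0.4877 -0.1921  0.1171]
194 [ 0.4837 -0.1919  0.1182]
202 [ 0.4798 -0.1922  0.1188]
210 [ 0.4759 -0.1922  0.1199]
218 [ 0.472  -0.1923  0.1211]
226 [ 0.4681 -0.1923  0.1218]
234 [ 0.4643 -0.1921  0.1226]
242 [ 0.4604 -0.1924  0.1234]
250 [ 0.4567 -0.1925  0.125 ]
258 [ 0.4558 -0.1925  0.142 ]
266 [ 0.454  -0.1925  0.1509]
274 [ 0.4525 -0.1926  0.1598]
282 [ 0.451  -0.1926  0.1666]
290 [ 0.4495 -0.1927  0.1729]
298 [ 0.4483 -0.1925  0.1788]
wrist plane [-0.23230305 -0.00294283  0.22979052]
```

View pics/t2.png

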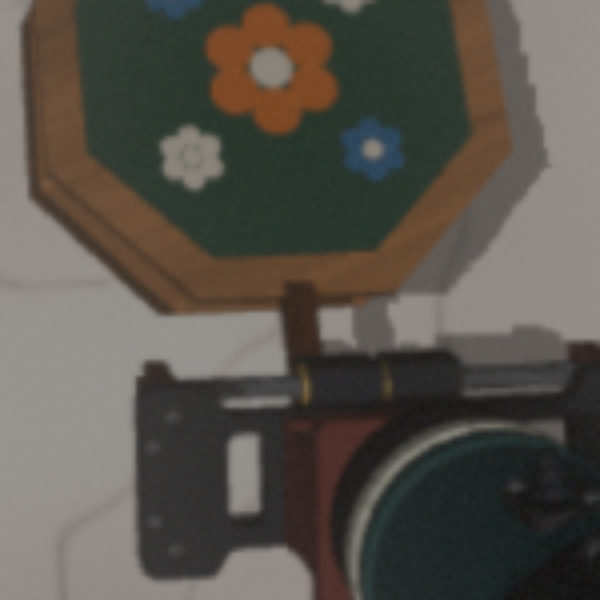

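Run:
```python
from h import *
w=capture("wrist")
p,q=current_position(),current_orientation(); R=Ro.from_quat(q).as_matrix()
U=np.arange(560)[None,:]+np.zeros((420,1)); V=np.arange(420)[:,None]+np.zeros((1,560))
P=pts(w,(abs(U-286)<150)&(V>180)&(V<330)); T=(P-p)@R
f=(abs(T[:,1])<.03)&(T[:,2]<.0)
for a in np.arange(-.1,.03,.008):
    b=T[(T[:,2]>a)&(T[:,2]<a+.008)]
    if len(b): print(round(a,3),len(b),"x",b[:,0].min().round(3),b[:,0].max().round(3),"y",b[:,1].min().round(3),b[:,1].max().round(3))
print(R.round(2),current_finger_gap(),current_joint_pos())
```

```text
-0.092 164 x 0.006 0.012 y -0.002 0.003
-0.084 163 x 0.009 0.012 y -0.002 0.003
-0.076 434 x 0.01 0.013 y -0.01 0.012
-0.068 464 x 0.008 0.013 y -0.01 0.011
-0.06 309 x 0.009 0.013 y -0.009 0.01
-0.052 301 x 0.009 0.012 y -0.009 0.01
-0.044 292 x -0.009 0.012 y -0.009 0.01
-0.036 125 x -0.015 0.012 y -0.008 0.009
-0.028 440 x 0.006 0.017 y -0.006 0.008
-0.02 1047 x 0.008 0.034 y -0.006 0.008
-0.012 2893 x 0.027 0.039 y -0.047 0.049
-0.004 176 x 0.028 0.03 y -0.04 0.042
[[ 0.98  0.01  0.2 ]
 [ 0.01 -1.    0.  ]
 [ 0.2  -0.   -0.98]] 0.00028141988697774666 [-0.64657817  0.2297667   2.00576448  0.18364236  0.75148535  0.78738288]
```

Run:
```python
from h import *
def prof(tag,ymin):
    w=capture("wrist"); p,q=current_position(),current_orientation(); R=Ro.from_quat(q).as_matrix()
    T=(pts(w,np.ones((420,560),bool))-p)@R
    for a in np.arange(-.06,.03,.006):
        b=T[(T[:,2]>a)&(T[:,2]<a+.006)&(abs(T[:,1])>ymin)&(abs(T[:,1])<.075)&(T[:,0]<.0135)]
        if len(b): print(tag,round(a,3),len(b),"x",b[:,0].min().round(3),b[:,0].max().round(3),"y",b[:,1].min().round(3),abs(b[:,1]).min().round(3),b[:,1].max().round(3))
    return w
move_gripper(.088); print(current_finger_gap())
prof("open",.02)
servo_line(*pose(13.25,65,-1,.09),rate=.15)
move_gripper(0); print(current_finger_gap(),current_grip_force())
w=prof("shut",0); cv2.imwrite("pics/w3.png",w["image"])
move_gripper(.088); print(current_clock())
```

```text
0.0876306059536311
open -0.06 717 x -0.01 0.012 y -0.052 0.043 0.054
open -0.054 649 x -0.01 0.013 y -0.053 0.043 0.054
open -0.048 583 x -0.01 0.012 y -0.052 0.043 0.053
open -0.042 508 x -0.009 0.013 y -0.052 0.043 0.054
open -0.036 204 x -0.01 0.012 y -0.052 0.043 0.053
0.0005888391610125497 0.0
shut -0.06 234 x 0.009 0.013 y -0.008 0.0 0.01
shut -0.054 247 x 0.009 0.012 y -0.009 0.0 0.01
shut -0.048 214 x 0.009 0.012 y -0.009 0.0 0.01
shut -0.042 225 x -0.009 0.012 y -0.009 0.0 0.01
shut -0.036 117 x -0.007 0.012 y -0.008 0.0 0.009
10.7083
```

View pics/w3.png

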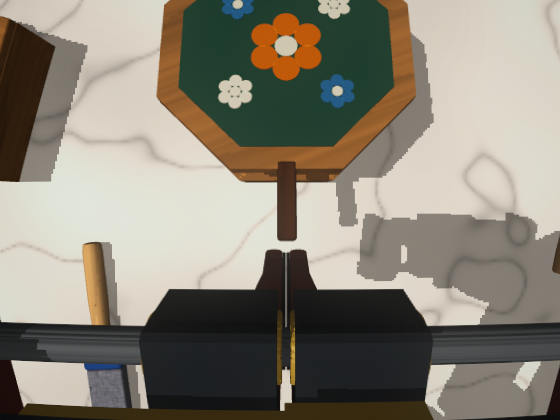

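The last wrist picture shows the shut fingertips at (285,250), ahead of the tongue tip at (287,240). Depth puts the real fingertips about 33 mm short of the reported TCP, so the fingers shut just above the tongue. I'll add that offset to the poses.

```bash
sed -i 's/(.019-back)\*z/(.019+.033-back)*z/' h.py
python3 - <<'E'
from h import *
B=65
q=[inverse_kinematics(*pose(t,B,-1,b)) is not None for t,b in ((13.25,0),(20,0),(30,0),(45,0),(60,0),(60,.1))]; print(q)
if not all(q): raise SystemExit
print(servo_line(*pose(13.25,B,-1,0),rate=.1,contact_N=8))
move_gripper(0.0)
print(current_finger_gap(),current_grip_force(),current_force(),current_clock())
if .011<current_finger_gap()<.017:
    for t in (16,20,26,32,38,44,50,56,60):
        servo_line(*pose(t,B,-1,0),rate=.07)
        F=np.array(current_force()); print(t,F.round(1),round(current_finger_gap(),4),round(current_clock(),2))
        if np.linalg.norm(F)>45: print("stop");break
    c=capture("scene"); cv2.imwrite("pics/s3.png",c["image"])
E
```

```text
[True, True, True, True, True, True]
False
0.01371653940052239 29.98460680246353 [-1.43414314 -3.43736624 -0.92366562] 13.2167
16 [-3. -5.  3.] 0.0136 13.52
20 [-3.8 -5.5  2.5] 0.0139 13.88
26 [-2.4 -5.1  3.4] 0.0136 14.36
32 [-2.5 -3.7  3.4] 0.0139 14.83
38 [-2.6 -3.6  4.2] 0.0142 15.31
44 [-1.  -3.7  4.9] 0.0138 15.78
50 [-2.3 -3.9  5.2] 0.0137 16.26
56 [-0.7 -4.   5.9] 0.0138 16.73
60 [-2.2 -3.   5.3] 0.0137 17.1
```

Gripped, and the arc went with low forces. Now I'll release, retreat and check the lid angle.

Run:
```python
from h import *
move_gripper(.088); sleep(.2)
servo_line(*pose(60,65,-1,.11),rate=.15)
c=capture("scene"); cv2.imwrite("pics/s4.png",c["image"])
w=capture("wrist"); t=capture("top")
for n,k in(("top",t),("scene",c),("wrist",w)):
    for d in silhouettes(n,"octo_lid")[:1]:
        P=pts(k,d["region"]); P=P[P[:,2]>.09]
        if len(P)<50: continue
        m=np.median(P,0); A=P-m; A=A[np.abs(A).max(1)<.15]
        for _ in range(4):
            A=A-A.mean(0); v=np.linalg.svd(A,full_matrices=False)[2][2]; A=A[abs(A@v)<max(.006,2*(A@v).std())]
        print(n,len(A),v.round(3),"angle",np.degrees(np.arccos(abs(v[2]))))
print(current_force(),current_clock(),current_finger_gap())
```

```text
scene 5454 [0.863 0.022 0.504] angle 59.7271274727025
wrist 41809 [-0.864 -0.014 -0.504] angle 59.73648497518822
[-0.00875274  0.12202206  0.00838306] 19.7417 0.08787535361047706
```

View pics/s4.png

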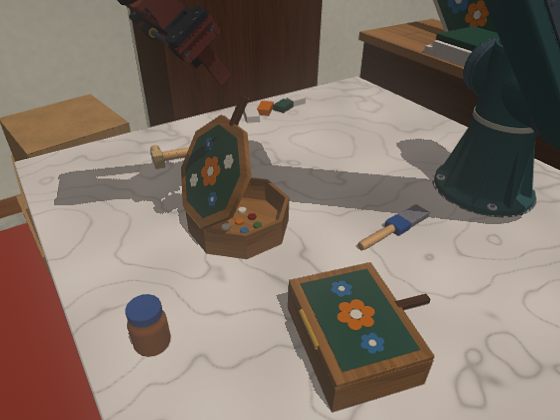

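The octagonal lid stands open at 59.7° with its tongue at about (240,110). The gripper is clear of it at (210,60), and the rectangular case at (358,320) is shut.

```bash
python3 -c "
from bench import *
print(close_job())"
```

```text
the job is handed in; nothing more can be done
None
```

The octagonal case's lid stands by itself at about 60° (59.7° measured), the rectangular case is shut, the gripper is clear of both, and the job was handed in after about 20 s of the 35 s allowed.

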